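# Empty the lint filter: unlatch, draw out, tip over the bin

### The job

Slide the orange latch on the white lint trap back off the blue filter, then draw the filter up out of its slot and hold it with its screen centred over the cream waste bin, clear above its rim and tipped so that its dark mesh side faces down into the bin (more than halfway from upright to flat). Finish while still holding the filter there, still and in the gripper alone; do not put it down, and leave the bin and the other things where they stand.

Things in the scene. Friction and masses are not known exactly. Their poses are not given: they have to be found in the camera images.
- trap: Lint trap: white box fixed to the counter, 120 mm tall; origin on the counter under the middle of the filter slot. It spans x -55 to 55, y -100 to 165 mm. x points away from the robot (yaw up to 0.45 rad either way), y along the slot to the latch, z up. A grey collar and hose stub, 96 mm thick, stands 80 mm out of its back (+x). Trap and bin stand left and right, either way round.
- slot_mouth (a point): Middle of the filter slot's mouth in the trap's top, 120 mm above the counter; axes as the trap's. The slot is 12 mm (x) by 136 mm (y) and 108 mm deep, straight down.
- filter: Blue lint filter, about 140 g, upright in the slot, axes as the trap's. Origin: middle of the screen's lower edge, 25 mm above the counter. Screen 8 (x) x 130 (y) x 95 mm (z 0 to 95); dark steel mesh on its -x side (to the robot), yellow on +x. A cap 24 x 146 x 8 mm above it (z 95 to 103) rests on the trap's top; a D-handle stands on the cap. The screen leaves the slot after rising 95 mm.
- bar (a point): Middle of the filter's handle: a round bar, 16 mm thick, along y, its axis 148 mm above the filter's origin. 88 mm of it is free between two posts (10 mm wide, at y -49 and 49 mm); 37 mm of room between bar and cap. Grip it across x at any tilt about the bar, firmly (40 N or more): the weight could turn the round bar in a slack grip. Axes as the filter's.
- screen (a point): The middle of the filter's screen (z = 47.5 mm of the filter, 100.5 mm from the bar); axes as the filter's: x points out of the yellow side, -x out of the dark mesh side.
- low_edge (a point): The middle of the screen's lower edge (the filter's origin, 148 mm from the bar).
- latch (a joint): Slide of the orange latch, m. Starts at 0 to 0.006 with its tongue over the end of the filter's cap, locking it down; grows as the latch slides along the trap's +y, away from the filter, to its stop at 0.040. The tongue clears the cap above 0.018. Slides stiffly (about 1.5 N) and stays where it is left.
- latch_fin (a point): Middle of the top edge of the latch's upright orange fin, 172 mm above the counter. Fin 14 mm thick (x), 28 mm long (y, the way it slides), 34 mm tall, above a tongue 22 mm wide. At joint 0 it is 100 mm along +y from the trap's origin. Two guide rails flank the tongue, no higher than the foot of the fin. Axes as the trap's.
- bin: Cream round waste bin, open on top, 180 mm across at the rim (150 at the foot) and 110 mm tall, wall 4 mm, 0.7 kg, loose. Origin at the centre of its underside, on the counter.
- bin_rim (a point): Centre of the bin's mouth, 110 mm above the counter.
- bleach: Bystander, leave alone: white jug with blue cap and label, 100 mm across, 240 mm tall, standing at the left side. Origin at its underside.
- softener: Bystander, leave alone: blue bottle with white cap, 76 mm across, 200 mm tall, standing at the left side. Origin at its underside.
- stainjar: Bystander, leave alone: white jar with orange lid, 80 mm across, 100 mm tall, at the back. Origin at its underside.
- powder: Bystander, leave alone: orange carton 70 x 150 x 120 mm, at the right side. Origin at its underside.
- scoop: Bystander, leave alone: small green measuring cup, 64 mm across, 50 mm tall, at the back. Origin at its underside.
- brush: Bystander, leave alone: cleaning brush lying at the back left.
Things that resemble listed ones, but are neither listed nor needed, are in the scene too. Of the things that look like the bin, the middle-sized one is meant.

How it is judged:
On the way, in this order (a step that is already met when the one before it is completed fails the run):
1. the latch is slid back off the filter's cap (over 18 of its 40 mm) (value of joint latch above 0.018 m), for 0.2 s.
2. the filter is drawn up out of the slot (the screen's lower edge above the trap's top) (z of low_edge in the frame of trap above 0.122 m and contact force between filter and the fingers above 1 N), for 0.1 s.
At the end, for the whole second after the job is handed in: Held still by the gripper alone, touching neither bin nor trap; screen middle within 40 mm of the bin's axis from above and over 120 mm above the counter, lower edge and bar over 115 mm; mesh side within 46 degrees of straight down; latch still back (over 16 mm) (horizontal distance between screen and bin_rim below 0.04 m and height (world z) of screen above 0.12 m and height (world z) of each of low_edge, bar above 0.115 m and angle between screen's own x axis and vertical below 0.8 rad and linear speed of filter below 0.03 m/s and angular speed of filter below 0.2 rad/s and contact force between filter and the fingers above 1 N and contact force between filter and bin below 0.2 N and contact force between filter and trap below 0.2 N and value of joint latch above 0.016 m); the arm keeps its last pose, push and grip.
It fails at once if the bin is moved more than 30 mm or tipped (distance of bin from where it was at the start of the episode above 0.03 m or angle between bin's own z axis and vertical above 0.3 rad).
It fails at once if another thing on the counter is moved more than 30 mm (distance of any of bleach, softener, stainjar, powder, scoop, brush from where it was at the start of the episode above 0.03 m).
It also fails if it takes over 53 s, if anything falls off the work surface, if the arm or the gripper's body presses on something with over 40 N, if the wrist force passes 120 N, or if a joint passes its speed limit or range.

### The arm

A 7-joint arm with a two-finger parallel gripper is mounted at the origin on the work surface. World frame = base frame: x ahead of the robot, y to its left, z up, the work surface at z = 0. Lengths are in m, angles in rad, forces in N, time in s.
With the tool pointing down it reaches from about 0.425 to 0.875 m from the base axis. Payload 4.7 kg.
Tool frame: the origin (TCP) lies midway between the tips of the shut fingers; the grasp point (between the pads) lies 19 mm behind it; z points along the fingers, y is the line along which they close (so a half turn about z gives the same grasp; the last joint's range is limited). The gripper opens to 87 mm and grips with 3 to 60 N. Pads are 19 mm wide; open, the fingers measure 117 mm over their backs; the gripper's body (75 mm by 190 mm) begins 51 mm behind the grasp point.
Start: joints at [1.153, 0.321, -0.07, 1.45, 0.023, 1.371, -0.057], TCP at [0.272, -0.59, 0.223] pointing down, gripper open.
Joint ranges: [-2.86, 2.86], [-0.3, 2.09], [-1.38, 1.24], [0.06, 2.45], [-1.56, 4.7], [0.09, 2.05], [-2.69, 2.69]. Speed limits (rad/s): [2.57, 2.57, 3.14, 3.14, 3.14, 3.14, 3.14].

### API

Orientations are given as a unit quaternion [x, y, z, w].
In Python, from rig import manip gives the robot as it stands. Calls block until the motion is done:
- manip.goto(position, orientation): joint-space move of the TCP to a pose.
- manip.line_to(position, attitude=None, velocity=0.15, stop_force=None): straight line of the TCP; attitude=None keeps the orientation; velocity is the mean speed in m/s. With stop_force (N) it stops when the force on the tool has changed by that much, and returns True; else False.
- manip.move_joints(angles): joint-space move.
- manip.release() and manip.clamp(f_grip=None): open the fingers fully, or close them until they stop; f_grip is the grip in N (None keeps the last).
- manip.pause(seconds).
- manip.inverse_kinematics(position, orientation): joint angles nearest the present ones, or None.
- manip.read_state(): the state.
- manip.capture(name): name is "scene" or "top" or "wrist"; returns a dict with "color" (420x560x3 uint8, red, green, blue), "depth" (420x560 float32, m along the optical axis (not along the pixel's ray), 0 where there is no reading), "intrinsics" (3x3 intrinsics, pixels), "rvec" (rotation vector, rad) and "tvec" (3), from world to camera coordinates, as OpenCV has them; the wrist camera has in their place "hand_eye" (4x4, takes a point from camera to tool coordinates, whose origin is the TCP and whose axes are the flange's). Camera axes: x right, y down, z forward; pixel columns grow to the right and rows downward; lengths in m; the calibration is good to about 2 mm. A picture is of the moment at which its call begins: read the wrist's pose just before it.
A pose or a line that the arm cannot do raises manip.IKError and nothing moves.
- manip.finish_job(): hands the job in; it is judged then, once.
The state is a dict: "time": time; "qpos": joint angles; "joint_velocities": joint speeds; "tau": joint torques, N m; "position": TCP position; "eef_rot": TCP orientation; "ft_force": force on the tool from outside, world axes, zero at the start; "ft_torque": the same for the moment, N m; "gripper_width": opening from 0.0 (shut) to 1.0 (fully open); "gripper_force": force on a finger pad.
Only numpy, scipy, OpenCV 4.12 (cv2) and the standard library are available. Lean on these libraries where they do the work, as an engineer would, in place of code of your own. Each camera call takes 0.05 s, during which the arm holds its last target. There are 200 camera calls.

## Working session

There is one attempt and no reset: what is moved stays moved. The work goes in short steps, each a Python script; the robot and the scene stay as the last script left them, time stands still between calls to the robot, and variables do not carry over. Pictures are saved under pics/ and viewed, at most 10 in all, crops included, and the job is handed in when it is done.

```bash
mkdir -p pics
cat > h.py <<'E'
import numpy as np, cv2, pickle
from scipy.spatial.transform import Rotation as R
from rig import manip
def snap(n,f):
    c=manip.capture(n); pickle.dump(c,open(f'pics/{f}.pkl','wb')); cv2.imwrite(f'pics/{f}.png',cv2.cvtColor(c['color'],cv2.COLOR_RGB2BGR)); return c
def load(f): return pickle.load(open(f'pics/{f}.pkl','rb'))
def cloud(c):
    K=np.array(c['intrinsics']);d=c['depth'];v,u=np.mgrid[:d.shape[0],:d.shape[1]]
    p=np.stack([(u-K[0,2])/K[0,0]*d,(v-K[1,2])/K[1,1]*d,d],-1)
    M=R.from_rotvec(np.ravel(c['rvec'])).as_matrix()
    P=(p-np.ravel(c['tvec']))@M
    P[d==0]=np.nan
    return P
E
python3 - <<'E'
from h import *
a=snap('scene','s0');b=snap('top','t0')
im=np.hstack([cv2.imread('pics/s0.png'),cv2.imread('pics/t0.png')])
s=manip.read_state();print(s['time'],s['position'],s['eef_rot'],s['gripper_width'])
E
```

```text
0.1 [ 0.27176243 -0.58988598  0.22153892] [ 9.76779095e-01  2.14247069e-01 -2.42711448e-04 -8.56759694e-04] 1.0009418058399455
```

View pics/s0.png

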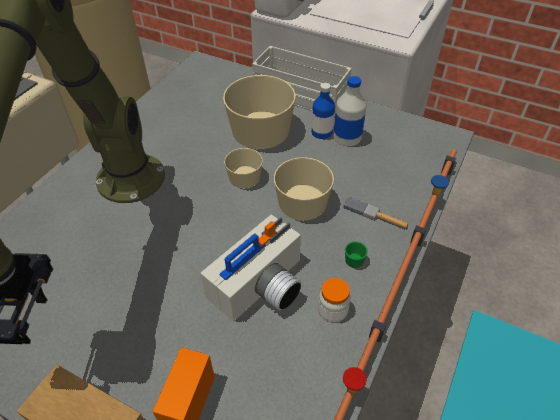

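View pics/t0.png

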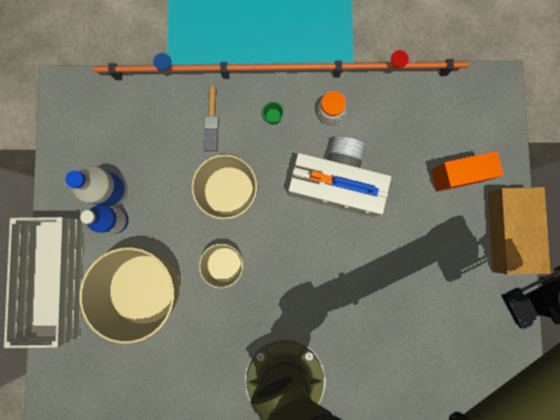

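Three bin lookalikes appear in the top view: large (127,295), middle (224,187) and small (221,265). The middle-sized one at (224,187) fits, and I'll check it is 180 mm wide and 110 mm tall. The trap is at (340,183), with its latch end to the left (+y).

Run:
```python
from h import *
c=load('t0');P=cloud(c);z=P[...,2];x=P[...,0];y=P[...,1]
hsv=cv2.cvtColor(c['color'],cv2.COLOR_RGB2HSV)
v,u=np.mgrid[:420,:560]
for n,(cu,cv_,r) in dict(large=(127,295,56),mid=(224,187,38),small=(221,265,27)).items():
    m=((u-cu)**2+(v-cv_)**2<r*r)&(z>0.03)
    zt=np.nanpercentile(z[m],97); mm=m&(z>zt-0.012)
    Q=P[mm][:,:2].astype(np.float32); (cx,cy),rr=cv2.minEnclosingCircle(Q); print(n,'h',zt,'c',cx,cy,'diam',2*rr)
box=(u>280)&(u<400)&(v>140)&(v<225)
t=box&(abs(z-.12)<.008)
r=cv2.minAreaRect(P[t][:,:2].astype(np.float32));print('trap top',r,cv2.boxPoints(r))
bl=box&(hsv[...,0]>105)&(hsv[...,0]<130)&(hsv[...,1]>150)
hb=bl&(z>.16);print('bar',P[hb].mean(0),np.nanpercentile(z[hb],[5,50,95]),hb.sum(),cv2.minAreaRect(P[hb][:,:2].astype(np.float32)))
o=box&(hsv[...,0]<15)&(hsv[...,1]>180)
f=o&(z>.155);print('fin',P[f].mean(0),f.sum(),cv2.minAreaRect(P[f][:,:2].astype(np.float32)))
im=cv2.imread('pics/t0.png')[130:300,180:410]
cv2.imwrite('pics/crop1.png',cv2.resize(im,None,fx=3.4,fy=3.4,interpolation=cv2.INTER_CUBIC))
# scene cam check
c=load('s0');P=cloud(c);z=P[...,2];hsv=cv2.cvtColor(c['color'],cv2.COLOR_RGB2HSV)
box=(u>200)&(u<310)&(v>210)&(v<320)
hb=box&(hsv[...,0]>105)&(hsv[...,0]<130)&(hsv[...,1]>150)&(z>.16);print('bar s',P[hb].mean(0),hb.sum(),cv2.minAreaRect(P[hb][:,:2].astype(np.float32)))
f=box&(hsv[...,0]<15)&(hsv[...,1]>180)&(z>.155);print('fin s',P[f].mean(0),f.sum(),cv2.minAreaRect(P[f][:,:2].astype(np.float32)))
t=box&(abs(z-.12)<.006);r=cv2.minAreaRect(P[t][:,:2].astype(np.float32));print('trap s',r)
```

```text
large h 0.15302698833583553 c 0.26609477400779724 0.4091925621032715 diam 0.248326376080513
mid h 0.11307688118687648 c 0.5522382855415344 0.15947318077087402 diam 0.17974518239498138
small h 0.07820864233907515 c 0.3339230418205261 0.17340970039367676 diam 0.12233267724514008
trap top ((0.568193793296814, -0.16277801990509033), (0.26476866006851196, 0.13771191239356995), 75.1641616821289) [[ 0.4677362  -0.2731185 ]
 [ 0.60085726 -0.3083797 ]
 [ 0.66865134 -0.05243754]
 [ 0.5355303  -0.01717633]]
bar [ 0.54436595 -0.1877552   0.17926205] [0.17331062 0.17987407 0.18433328] 191 ((0.5443750023841858, -0.1895311027765274), (0.10735767334699631, 0.011320248246192932), 74.94528198242188)
fin [ 0.5717598  -0.09033885  0.16933277] 38 ((0.5716170072555542, -0.09123512357473373), (0.02794896997511387, 0.011731337755918503), 75.73907470703125)
bar s [ 0.55064598 -0.19555471  0.17918538] 245 ((0.5494533777236938, -0.19217127561569214), (0.10645830631256104, 0.01637432537972927), 75.13957214355469)
fin s [ 0.57723228 -0.09483114  0.16808578] 79 ((0.5764703154563904, -0.09287426620721817), (0.02768925204873085, 0.013701830990612507), 76.94955444335938)
trap s ((0.5630400776863098, -0.1594618558883667), (0.2681293487548828, 0.12416539341211319), 75.49268341064453)
```

View pics/crop1.png

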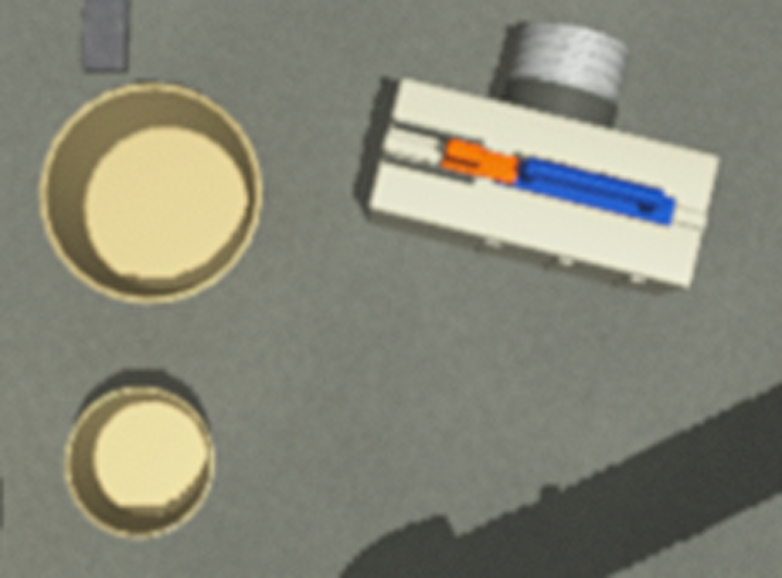

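The crop shows the middle bin (rim 180 mm, height 113 mm, centre (0.552, 0.159)) and the trap with yaw about -15°. The fin in world coordinates is at about (0.574, -0.093) and the bar at about (0.547, -0.191). Heights and sizes match the description. Next I'll check IK for the whole plan.

```bash
cat >> h.py <<'E'
YAW=np.deg2rad(-14.9)
BAR=np.array([.547,-.191,.173]); FIN=np.array([.5745,-.093,.172]); BIN=np.array([.552,.1595,.11])
ty=np.array([-np.sin(YAW),np.cos(YAW),0])
def tool(yaw,tilt,s=1):
    """attitude gripping the filter/fin along -z of it, filter at yaw, tilted mesh-down by tilt; s = half turn"""
    T0=np.array([[0,s,0],[s,0,0],[0,0,-1.]]).T   # cols: x=+-Y, y=+-X, z=-Z
    return (R.from_euler('z',yaw)*R.from_euler('y',-tilt)*R.from_matrix(T0)).as_quat()
def tcp(barpt,q,d=.019): return np.array(barpt)+R.from_quat(q).apply([0,0,d])
def hold(yaw,th,z,s):
    sc=R.from_euler('z',yaw)*R.from_euler('y',-th)
    b=np.array([BIN[0],BIN[1],0])-sc.apply([0,0,-.1005])*[1,1,0]+[0,0,z]
    return b
E
python3 - <<'E'
from h import *
for s in(1,-1):
    q=tool(YAW,0,s)
    for n,p in(('fin',FIN+[0,0,-.008]),('bar',BAR),('up',BAR+[0,0,.13])):
        j=manip.inverse_kinematics(tcp(p,q),q);print(s,n,None if j is None else np.round(j,2))
    for th in(50,60,65,70,80):
      for yaw in(-15,0,15,30):
       for z in(.26,.3):
        q=tool(np.deg2rad(yaw),np.deg2rad(th),s);b=hold(np.deg2rad(yaw),np.deg2rad(th),z,s)
        j=manip.inverse_kinematics(tcp(b,q),q)
        if j is not None:print(s,th,yaw,z,np.round(b,3),np.round(j,2))
E
```

```text
1 fin [ 0.63  0.28 -0.6   1.71  0.17  1.21 -0.27]
1 bar [ 0.73  0.25 -0.51  1.71  0.13  1.22 -0.07]
1 up [ 0.73  0.18 -0.5   1.52  0.09  1.46 -0.04]
1 50 -15 0.26 [0.478 0.179 0.26 ] [-0.54 -0.3  -0.34  2.28  0.89  0.93 -1.62]
1 60 -15 0.26 [0.468 0.182 0.26 ] [-0.44 -0.29 -0.54  2.37  1.1   0.97 -1.9 ]
1 65 -15 0.26 [0.464 0.183 0.26 ] [-0.52 -0.25 -0.54  2.41  1.22  1.05 -2.06]
1 70 -15 0.26 [0.461 0.184 0.26 ] [-0.59 -0.2  -0.54  2.44  1.33  1.14 -2.2 ]
1 70 -15 0.3 [0.461 0.184 0.3  ] [-0.48 -0.3  -0.61  2.4   1.25  1.09 -2.05]
-1 fin [ 1.04  0.48 -1.18  1.7   0.46  1.28  2.65]
-1 bar None
-1 up None
-1 50 -15 0.26 [0.478 0.179 0.26 ] [-0.85 -0.29 -0.07  2.29  0.97  1.    1.47]
-1 60 -15 0.26 [0.468 0.182 0.26 ] [-0.55 -0.28 -0.45  2.37  1.12  0.99  1.23]
-1 65 -15 0.26 [0.464 0.183 0.26 ] [-0.4  -0.27 -0.64  2.41  1.2   1.02  1.1 ]
-1 70 -15 0.3 [0.461 0.184 0.3  ] [-0.66 -0.28 -0.45  2.41  1.28  1.14  1.08]
```

Run:
```python
from h import *
rd=np.deg2rad
lo=np.array([-2.86,-.3,-1.38,.06,-1.56,.09,-2.69]);hi=np.array([2.86,2.09,1.24,2.45,4.7,2.05,2.69])
for ph in(0,20,30,40):
    q=tool(YAW,rd(-ph))
    js=[manip.inverse_kinematics(tcp(BAR+[0,0,dz],q),q) for dz in(0,.12)]
    print('pre',ph,[None if j is None else np.round(j,2) for j in js])
    best=[]
    for th in(55,62,70):
      for yaw in range(-90,91,15):
       for z in(.25,.28,.32):
        q=tool(rd(yaw),rd(th-ph));b=hold(rd(yaw),rd(th),z,1)
        j=manip.inverse_kinematics(tcp(b,q),q)
        if j is not None:best.append((min(np.min(j-lo),np.min(hi-j)),th,yaw,z,np.round(b,3),np.round(j,2)))
    best.sort(key=lambda t:-t[0])
    for b in best[:5]:print(*b)
```

```text
pre 0 [array([ 0.73,  0.25, -0.51,  1.71,  0.13,  1.22, -0.07]), array([ 0.73,  0.18, -0.5 ,  1.54,  0.09,  1.44, -0.04])]
0.6166478536714513 55 90 0.25 [0.552 0.077 0.25 ] [ 0.74  0.35 -0.5   1.75 -0.77  1.43  2.06]
0.5747544234889508 55 90 0.28 [0.552 0.077 0.28 ] [ 0.75  0.32 -0.51  1.72 -0.77  1.48  2.03]
0.555113726582178 62 90 0.25 [0.552 0.071 0.25 ] [ 0.76  0.41 -0.48  1.75 -0.84  1.48  2.13]
0.5261995423520638 62 90 0.28 [0.552 0.071 0.28 ] [ 0.76  0.37 -0.48  1.73 -0.85  1.52  2.1 ]
0.5194806519001289 55 90 0.32 [0.552 0.077 0.32 ] [ 0.76  0.28 -0.52  1.68 -0.78  1.53  1.97]
pre 20 [array([ 0.6 ,  0.51, -0.44,  1.41,  0.18,  1.61, -0.11]), array([ 0.59,  0.45, -0.45,  1.25,  0.16,  1.83, -0.1 ])]
0.6203589632689672 70 90 0.25 [0.552 0.065 0.25 ] [ 0.75  0.32 -0.53  1.73 -0.69  1.42  2.01]
0.5868223618157986 70 90 0.28 [0.552 0.065 0.28 ] [ 0.76  0.29 -0.53  1.7  -0.7   1.46  1.98]
0.5666417721894942 62 90 0.25 [0.552 0.071 0.25 ] [ 0.74  0.27 -0.58  1.73 -0.59  1.37  1.92]
0.5414346026315163 62 90 0.28 [0.552 0.071 0.28 ] [ 0.75  0.24 -0.58  1.69 -0.6   1.42  1.89]
0.527796
[... 524 characters left out ...]
52 0.071 0.25 ] [ 0.72  0.22 -0.64  1.71 -0.44  1.33  1.78]
0.5090222058620271 55 -60 0.25 [0.511 0.231 0.25 ] [-0.15  0.21 -0.66  1.68  0.55  1.45 -1.97]
pre 40 [array([ 0.51,  0.77, -0.39,  1.13,  0.2 ,  1.99, -0.13]), None]
0.5369365631580036 70 -60 0.25 [0.505 0.241 0.25 ] [-0.23  0.24 -0.65  1.68  0.63  1.5  -2.05]
0.5350656025002063 55 -75 0.25 [0.531 0.239 0.25 ] [ 0.07  0.33 -0.84  1.56  0.47  1.51 -2.14]
0.5118439974469872 70 90 0.25 [0.552 0.065 0.25 ] [ 0.72  0.21 -0.65  1.71 -0.41  1.33  1.76]
0.5090891498045581 62 -60 0.25 [0.508 0.236 0.25 ] [-0.09  0.21 -0.71  1.67  0.51  1.44 -1.95]
0.5063839907617063 70 -60 0.28 [0.505 0.241 0.28 ] [-0.24  0.21 -0.64  1.64  0.61  1.54 -2.02]
```

Run:
```python
from h import *
q=tool(YAW,0)
p=manip.read_state()['position']; manip.line_to(np.array(p)+[0,0,.1],velocity=.2)
M=(FIN+BAR)/2
manip.goto([M[0],M[1],.36],q)
s=manip.read_state();c=snap('wrist','w1')
print(s['time'],s['position'])
T=np.eye(4);T[:3,:3]=R.from_quat(s['eef_rot']).as_matrix();T[:3,3]=s['position']
X=T@np.array(c['hand_eye']);X=np.linalg.inv(X)
c['rvec']=R.from_matrix(X[:3,:3]).as_rotvec();c['tvec']=X[:3,3];P=cloud(c);z=P[...,2]
h=cv2.cvtColor(c['color'],cv2.COLOR_RGB2HSV)
hb=(h[...,0]>105)&(h[...,0]<130)&(h[...,1]>150)
for n,m in(('bar',hb&(z>.17)&(z<.2)),('cap',hb&(z>.12)&(z<.135)),('fin',(h[...,0]<15)&(h[...,1]>180)&(z>.163)&(z<.18))):
    if m.sum()>5:print(n,m.sum(),P[m].mean(0),cv2.minAreaRect(P[m][:,:2].astype(np.float32)))
```

```text
2.675 [ 0.56034425 -0.14418926  0.35964794]
bar 1570 [ 0.54718383 -0.18380136  0.18077231] ((0.5458710193634033, -0.18737725913524628), (0.10594437271356583, 0.0153777115046978), 75.16718292236328)
cap 345 [ 0.55083037 -0.18434705  0.12980647] ((0.5438974499702454, -0.19632604718208313), (0.12470413744449615, 0.02037830650806427), 75.26828002929688)
fin 457 [ 0.57204942 -0.08971239  0.17286249] ((0.5718854665756226, -0.08988426625728607), (0.027560025453567505, 0.013239292427897453), 75.0815658569336)
```

View pics/w1.png

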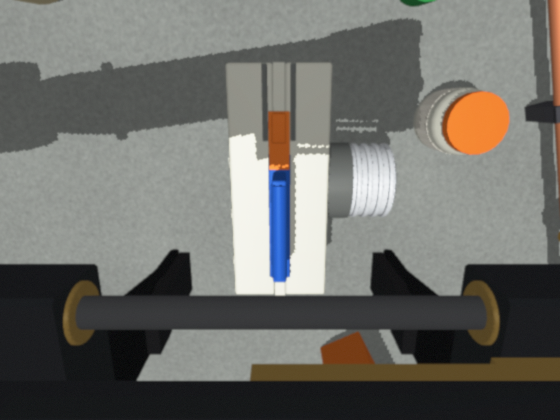

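The wrist view shows the fin at (279,140) and the bar at (280,225), aligned with the tool. The refined positions are bar (0.546, -0.188) and fin (0.572, -0.090), 101 mm apart as expected. I'll grip the fin and slide it 31 mm.

```bash
sed -i 's/^YAW=.*/YAW=np.deg2rad(-14.9)/;s/^BAR=.*/BAR=np.array([.546,-.188,.173]); FIN=np.array([.572,-.090,.172]); BIN=np.array([.552,.1595,.11])/' h.py
python3 - <<'E'
from h import *
q=tool(YAW,0)
manip.line_to([FIN[0],FIN[1],.25],q,.2)
print(manip.line_to([FIN[0],FIN[1],.147],velocity=.1,stop_force=8))
manip.clamp(20);s=manip.read_state();print(s['position'],s['gripper_width'],s['gripper_force'])
e=np.array(s['position'])+ty*.031
print(manip.line_to(e,velocity=.05,stop_force=15))
manip.pause(.2);s=manip.read_state();print(s['time'],s['position'],s['ft_force'],s['gripper_width'])
manip.release()
p=np.array(s['position']);manip.line_to([p[0],p[1],.30],velocity=.2)
M=FIN*.5+BAR*.5;manip.line_to([M[0],M[1],.36],velocity=.2)
s=manip.read_state();c=snap('wrist','w2')
T=np.eye(4);T[:3,:3]=R.from_quat(s['eef_rot']).as_matrix();T[:3,3]=s['position']
X=np.linalg.inv(T@np.array(c['hand_eye']))
c['rvec']=R.from_matrix(X[:3,:3]).as_rotvec();c['tvec']=X[:3,3];P=cloud(c);z=P[...,2]
h=cv2.cvtColor(c['color'],cv2.COLOR_RGB2HSV)
m=(h[...,0]<15)&(h[...,1]>180)&(z>.163)&(z<.18);r=cv2.minAreaRect(P[m][:,:2].astype(np.float32));print(r,'slid',(np.array(r[0])-FIN[:2])@ty[:2],s['time'])
E
```

```text
False
[ 0.57249237 -0.09012899  0.14702077] 0.1548525049141455 19.999620707239956
False
6.8 [ 0.58052747 -0.059911    0.14705513] [ 3.38794531  0.55339741 -2.08297799] 0.15804989321746274
((0.5798921585083008, -0.06056462600827217), (0.026367204263806343, 0.012972963973879814), 75.30342864990234) slid 0.030474974072741957 9.725
```

The latch has slid 30 mm. Next I'll grip the bar and lift.

Run:
```python
from h import *
q=tool(YAW,0)
manip.line_to([BAR[0],BAR[1],.26],q,.2)
print(manip.line_to(tcp(BAR,q),velocity=.08,stop_force=8))
manip.clamp(58);s=manip.read_state();print(s['position'],s['gripper_width'],s['gripper_force'],s['ft_force'])
print(manip.line_to(np.array(s['position'])+[0,0,.02],velocity=.05,stop_force=15))
s2=manip.read_state();print(s2['ft_force'],s2['gripper_width'])
print(manip.line_to(np.array(s['position'])+[0,0,.15],velocity=.08,stop_force=15))
s=manip.read_state();print(s['time'],s['position'],s['ft_force'],s['ft_torque'],s['gripper_width'],s['gripper_force'])
snap('scene','s1')
```

```text
False
[ 0.54608096 -0.1880558   0.15402756] 0.1672964621211927 57.956393882632256 [ 0.39265096 -0.40601892 -0.0620477 ]
False
[-0.45528039 -0.66805584 -1.37532671] 0.16332986280879622
False
15.4583 [ 0.5458362  -0.18801591  0.30347164] [ 0.35050938 -0.74954245 -1.76711711] [-0.02452951 -0.06789442 -0.01073237] 0.16410336080496862 57.94536117464304
```

View pics/s1.png

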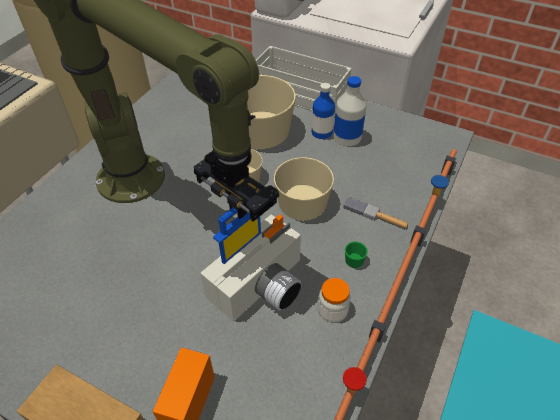

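The filter is out and hanging upright at (240,240). The latch is back and nothing else was disturbed. Now I'll rotate it and move over the bin.

Run:
```python
from h import *
rd=np.deg2rad
manip.line_to([.546,-.188,.36],velocity=.12)
th,yaw=rd(63),rd(90)
b=hold(yaw,th,.30,1);q=tool(yaw,th)
w=[(BAR*.5+b*.5)*[1,1,0]+[0,0,.37],tool(rd(38),rd(30))]
j0=manip.inverse_kinematics(tcp(w[0],w[1]),w[1]);print(j0)
manip.goto(tcp(w[0],w[1]),w[1]);manip.goto(tcp(b+[0,0,.04],q),q)
manip.line_to(tcp(b,q),velocity=.05);manip.pause(.4)
s=manip.read_state();print(s['time'],s['position'],tcp(b,q),np.round(s['qpos'],2),s['gripper_width'],s['gripper_force'])
c=snap('scene','s2');snap('top','t2');P=cloud(c);z=P[...,2]
h=cv2.cvtColor(c['color'],cv2.COLOR_RGB2HSV)
m=(h[...,0]>20)&(h[...,0]<32)&(h[...,1]>200)&(z>.15)
if m.sum()>20:
    Q=P[m];ce=Q.mean(0);n=np.linalg.svd(Q-ce,full_matrices=False)[2][2];print(m.sum(),ce,n,np.rad2deg(np.arccos(abs(n[2]))))
a=cv2.imread('pics/s2.png')[60:280,120:400];d=cv2.imread('pics/t2.png')[100:320,150:430]
cv2.imwrite('pics/f2.png',cv2.resize(np.hstack([a,d]),None,fx=1.42,fy=1.42))
```

```text
[ 0.86439132 -0.14622745 -0.47583737  1.77920353 -0.5441263   1.25494419
  1.15714804]
19.425 [0.55205477 0.08686608 0.29150353] [0.552      0.08688297 0.29137418] [ 0.69  0.34 -0.38  1.72 -0.89  1.57  2.1 ] 0.1636268159531739 57.95161675661802
143 [0.56472893 0.16648859 0.25641337] [4.99586077e-05 5.93328299e-01 8.04960575e-01] 36.39355199247088
```

View pics/f2.png

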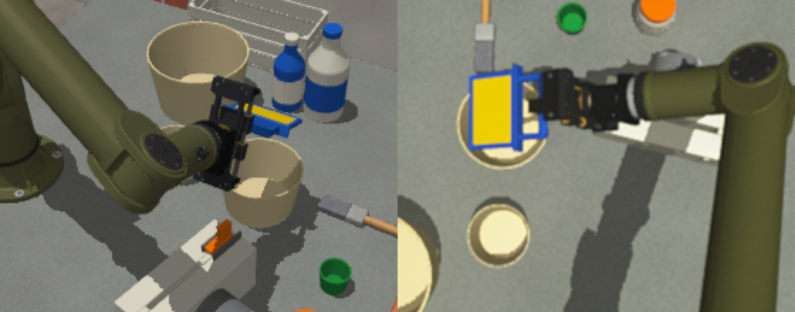

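The filter is held over the bin with its yellow side up, so the mesh faces down. I'll check its tilt and position with the top camera.

Run:
```python
from h import *
c=load('t2');P=cloud(c);z=P[...,2]
h=cv2.cvtColor(c['color'],cv2.COLOR_RGB2HSV);v,u=np.mgrid[:420,:560]
m=(h[...,0]>20)&(h[...,0]<35)&(h[...,1]>200)&(z>.17)&(u>190)&(u<260)
m=cv2.erode(m.astype(np.uint8),np.ones((5,5)))>0
Q=P[m];ce=np.median(Q,0);n=np.linalg.svd(Q-Q.mean(0),full_matrices=False)[2][2];print(m.sum(),Q.min(0),Q.max(0),(Q.min(0)+Q.max(0))/2,n,np.rad2deg(np.arccos(abs(n[2]))))
m=(u>200)&(u<245)&(v>210)&(v<222)&(z>.1)&(z<.125)
t=load('t0');P0=cloud(t);k=(abs(P0[...,2]-P[...,2])<.004)&(abs(P0[...,2]-.112)<.006)&(abs(u-224)<38)&(abs(v-187)<38);print('unchanged rim px',k.sum())
```

```text
767 [0.50334843 0.13347001 0.23790527] [0.60249654 0.18767619 0.27390521] [0.55292248 0.1605731  0.25590524] [-0.00261374  0.46022519  0.88779837] 27.402118408207713
unchanged rim px 155
```

```bash
python3 -c "
from h import *
print(manip.finish_job(), manip.read_state()['time'])"
```

```text
the job is handed in; nothing more can be done
the job is handed in; nothing more can be done
```

I slid the latch back about 30 mm, drew the filter out and handed in the job with the gripper holding it over the middle-sized cream bin; the verdict was not shown. The screen centre measured about 2 mm from the bin's axis, roughly 255 mm above the counter, with the mesh side about 27° from straight down.

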